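# Reverse the ratchet and snug the module clamp

### The arm

A 7-joint arm with a two-finger parallel gripper is mounted at the origin on the work surface. World frame = base frame: x ahead of the robot, y to its left, z up, the work surface at z = 0. Lengths are in m, angles in rad, forces in N, time in s.
With the tool pointing down it reaches from about 0.375 to 0.925 m from the base axis. Payload 3.1 kg.
Tool frame: the origin (TCP) lies at the very end of the fingers, on their centre line; the grasp point (between the pads) lies 19 mm behind it (env.grip_depth is the z of the grasp point in the tool frame, in m); z points along the fingers, y is the direction in which the jaws open and shut (so a half turn about z gives the same grasp; the last joint's range is limited). The gripper opens to 85 mm and grips with 20 to 120 N. Pads are 22 mm wide; open, the fingers measure 114 mm over their backs; the gripper's body (76 mm by 85 mm) begins 54 mm behind the grasp point. The pads swing forward as they close: fully open they stand 13 mm farther back than shut.
Start: joints at [1.2, 0.383, 0.044, 1.598, -0.018, 1.161, -0.05], TCP at [0.175, -0.626, 0.231] pointing down, gripper open.
Joint ranges: [-2.61, 2.61], [-0.41, 2.15], [-1.48, 1.57], [0, 2.5], [-1.57, 4.71], [0.05, 1.97], [-2.85, 2.85]. Speed limits (rad/s): [2.79, 2.79, 3.14, 3.14, 3.14, 3.14, 3.14].

### API

Orientations are given as a rotation vector (axis times angle).
In Python, from cell import telemetry, grab_frame, camera_params, env gives the robot as it stands.
- The arm moves only by the tool carry_out, never from a script. Its arguments are lists of equal length, an entry for each row: "gripper": the finger opening in m, from 0 to 0.0854; "linear": the shift along the tool's x, y, z in m, a list of three; "delta_rot": the turn, a rotation vector about the tool's x, y, z in degrees, a list of three. In form: {"gripper": [gripper, ...], "linear": [[dx, dy, dz], ...], "delta_rot": [[wx, wy, wz], ...]}. A call has 1 to 12 rows; each row shifts and turns the commanded pose from where the row before left it, along the tool's axes as they then stand; what a row does not reach is not made up. A row lasts 1/8 s, in which the tool goes at most 62.5 mm and 10.7 degrees, less where a joint would pass 70% of its speed; a pose out of reach is approached as far as the arm can. A call with a gripper value outside its range is refused whole. The fingers move at their own pace and stop on an object; the grip force is fixed at half the most. Time passes only in rows, so rows that do not move let the fingers close. It gives the time, the measured TCP pose, the force and the opening at its end, in the units of the state.
- telemetry.get_obs(): the state, without advancing time (a new reading comes with each control period).
- grab_frame(name): name is "scene" or "side" or "wrist"; returns the picture (420x560x3 uint8, red, green, blue); there is no depth.
- camera_params(name): a dict with "camera_matrix" (3x3 intrinsics, pixels), "cam_to_world" (4x4, takes a point from camera to world coordinates). Camera axes: x right, y up, looking along -z (the intrinsics and any distortion apply to the point x, -y, -z); pixel columns grow to the right and rows downward; lengths in m; the calibration is good to about 2 mm. A picture is of the moment at which its call begins: read the wrist's pose just before it. camera_params takes no time and is no camera call; for the wrist camera it gives the pose at the moment of the call.
- env.sign_off(): hands the job in, once; it reports no verdict.
The state is a dict: "t": time; "joint_pos": joint angles; "dq": joint speeds; "joint_efforts": joint torques, N m; "tool_pos": TCP position; "orientation": TCP orientation; "ft_force": force on the tool from outside, world axes, zero at the start; "wrist_torque": the same for the moment, N m; "gripper_width": opening from 0.0 (shut) to 1.0 (fully open).
Only numpy, scipy, OpenCV 4.12 (cv2) and the standard library are available. Lean on these libraries where they do the work, as an engineer would, in place of code of your own. Each camera call takes 0.05 s, during which the arm holds its last target. There are 200 camera calls.

### The job

The ratchet wrench on the test fixture is set to loosen. Flip its red direction lever over to tighten, then swing the blue handle back anticlockwise by about 45 degrees to feel that it free-wheels (the yellow clamp arm must stay still), and then swing it clockwise until the clamp arm holds the module snugly against the fence, about 1.2 N m on the wrench and never more than 1.8. Let the ratchet do the work: do not push the module or the clamp arm with the gripper, leave the socket, screwdriver and parts tray where they are, and let go at the end.

Things in the scene. Friction and masses are not known exactly. Their poses are not given: they have to be found in the camera images.
- head (a point): Centre of the top face of the steel ratchet head, on the vertical spindle axis, 84 mm above the table. Its x axis points along the handle towards its end, z up, y to the left of the handle seen from above. The head is two overlapping upright cylinders: 42 mm diameter on the spindle axis, and 38 mm diameter about a point 28 mm along the handle; both span 56 to 84 mm above the table. The wrench stays captive on the spindle.
- grip (a point): Middle of the blue handle grip, 130 mm along the handle from the spindle axis, 70 mm above the table; axes as head. The grip is a level round bar of 20 mm diameter and 100 mm length (85 to 185 mm from the axis), with a 14 mm steel shank between it and the head. The black base plate lies 50 mm below the grip's centre.
- wrench (a joint): Handle angle about the vertical spindle axis, rad, growing clockwise seen from above; from -1.3 to 1.3, starts at 0.25 to 0.6. Free-wheeling takes under 0.25 N m, clicking every 0.52 rad. Driving: up to 0.5 rad of lost motion until a tooth catches, then 0.4 to 0.5 N m (3 to 4 N at the grip) while the clamp arm moves, then, as it presses, a springy rise to 1.2 N m in about 0.25 rad.
- lever (a joint): Angle of the direction lever on the head, rad: -0.45 = set to loosen (drives anticlockwise, free-wheels clockwise), +0.45 = set to tighten (drives clockwise, free-wheels anticlockwise). It snaps to either end over the middle; 3 to 6 N at its tip flips it. Starts at -0.45.
- lever_tip (a point): Free end of the red direction lever, half-way up it. The lever is an upright fin 26 mm long, 7 mm thick and 18 mm high on top of the head (86 to 104 mm above the table; this point at 94.5 mm). Its upright pivot lies 28 mm along the handle from the spindle axis, and the fin points from there back towards the spindle axis. Its tip swings from 11 mm on the right of the handle line (loosen; head's -y side) to 11 mm on its left (tighten; +y side).
- clamp: Yellow clamp arm on the spindle below the wrench, with a black rubber pad at its end; origin on the spindle axis at table height; the arm lies along its +y axis, 32 to 46 mm above the table. Clockwise (tightening) turns the pad towards the module, 0.2 to 0.6 rad away at the start. Friction keeps it where it is left.
- pad (a point): Centre of the clamp arm's rubber pad, an upright cylinder of 18 mm diameter, 62 mm from the spindle axis, 39 mm above the table. When it presses on the module with F newtons, the wrench torque is about 0.45 + 0.06 F N m.
- module: Controller module: loose aluminium housing 100 x 80 x 38 mm (x, y, z) with a green circuit board on top, parts up to 49 mm high; origin at the centre of its underside, which stands on the base plate 20 mm above the table. It stands within 5 mm of an aluminium fence on its +x side; the clamp pad presses on its -x face.
- socket: Bystander: loose steel socket, 22 mm diameter, 32 mm high, upright on the base plate; origin at the centre of its underside.
- screwdriver: Bystander: orange screwdriver 170 mm long lying on the table, along its x axis.
- parts_tray: Bystander: open blue tray 100 x 130 x 30 mm on the table; origin at the centre of its underside.
Things that resemble listed ones, but are neither listed nor needed, are in the scene too. Several things have the shape of the module; the one meant has the colours described above.

How it is judged:
On the way, in this order (a step that is already met when the one before it is completed fails the run):
1. the direction lever is flipped to tighten (joint over 0.3) before the clamp pad has moved 5 mm (value of joint lever above 0.3 rad and distance of pad from where it was at the start of the episode below 0.005 m), for 0.2 s.
2. the handle is swung back anticlockwise, its grip 70 mm or more from where it started (about 31 degrees), free-wheeling: the clamp pad has not moved 5 mm (distance of grip from where it was at the start of the episode above 0.07 m and value of joint wrench below 0.1 rad and distance of pad from where it was at the start of the episode below 0.005 m), for 0.05 s.
3. the clamp pad presses on the module with more than 6 N (contact force between clamp and module above 6 N), for 0.1 s.
At the end, for the whole second after the job is handed in: The clamp pad presses on the module with more than 3 N, the direction lever is still on the tighten side (over 0.2 rad), the module stands upright and still, less than 15 mm from where it started, and everything is released (contact force between clamp and module above 3 N and value of joint lever above 0.2 rad and distance of module from where it was at the start of the episode below 0.015 m and angle between module's own z axis and vertical below 0.05 rad and linear speed of module below 0.01 m/s); the robot touches nothing.
It fails at once if over-tightened: the clamp pad presses on the module with more than 30 N (contact force between clamp and module above 30 N).
It fails at once if the fingers push the clamp arm with more than 2 N (contact force between the fingers and clamp above 2 N).
It fails at once if the fingers push the module with more than 2 N (contact force between the fingers and module above 2 N).
It fails at once if the socket, screwdriver or parts tray is moved by more than 15 mm (distance of any of socket, screwdriver, parts_tray from where it was at the start of the episode above 0.015 m).
It also fails if it takes over 72 s, if anything falls off the work surface, if the arm or the gripper's body presses on something with over 40 N, if the wrist force passes 120 N, or if a joint passes its speed limit or range.

## Working session

There is one attempt and no reset: what is moved stays moved. The work goes in short steps, Python scripts to look and compute and a tool call to move; the robot and the scene stay as the last step left them, time stands still between calls to the robot, and variables do not carry over. Pictures are saved under pics/ and viewed, on a budget of 10 in all, crops included, one or two more only if the job needs it, and the job is handed in when it is done.

Besides the shell and the picture viewer there is one more tool, called after ">>>" by a JSON object that holds its "op" and its "data". carry_out: Moves the arm, as the interface text tells. Its arguments: {"type":"object","properties":{"gripper":{"type":"array"},"linear":{"type":"array"},"delta_rot":{"type":"array"}},"required":["gripper","linear","delta_rot"]}

```bash
ls && mkdir -p pics
cat > h.py <<'E'
import numpy as np, cv2
from cell import telemetry, grab_frame, camera_params, env
from scipy.spatial.transform import Rotation as R
def ray(cp,u,v):
    K=np.array(cp["camera_matrix"]);T=np.array(cp["cam_to_world"])
    d=np.linalg.solve(K,[u,v,1.]);d=T[:3,:3]@(d*[1,-1,-1]);return T[:3,3],d
def onz(cp,u,v,z):
    o,d=ray(cp,u,v);return o+d*(z-o[2])/d[2]
def proj(cp,p):
    K=np.array(cp["camera_matrix"]);T=np.array(cp["cam_to_world"])
    q=(T[:3,:3].T@(np.array(p)-T[:3,3]))*[1,-1,-1];q=K@q;return q[:2]/q[2]
E
python3 - <<'E'
from h import *
a=grab_frame("scene");b=grab_frame("side")
np.save("scene.npy",a);np.save("side.npy",b)
cv2.imwrite("pics/scene.png",cv2.resize(a[:,:,::-1],(800,600),interpolation=cv2.INTER_CUBIC));cv2.imwrite("pics/side.png",cv2.resize(b[:,:,::-1],(800,600),interpolation=cv2.INTER_CUBIC))
print(camera_params("scene"),camera_params("side"),telemetry.get_obs())
E
```

```text
pics
{'camera_matrix': array([[391.44181826,   0.        , 287.33220957],
       [  0.        , 391.44181826, 208.28927574],
       [  0.        ,   0.        ,   1.        ]]), 'cam_to_world': array([[-0.81887877, -0.46293597,  0.33930493,  1.09957906],
       [ 0.57377998, -0.64518662,  0.5044906 ,  0.65022955],
       [-0.01463184,  0.60780302,  0.79395302,  1.06566255],
       [ 0.        ,  0.        ,  0.        ,  1.        ]])} {'camera_matrix': array([[425.88091506,   0.        , 278.96235926],
       [  0.        , 425.88091506, 210.11523423],
       [  0.        ,   0.        ,   1.        ]]), 'cam_to_world': array([[ 0.74622431,  0.47338065, -0.4680385 ,  0.11818396],
       [-0.66566951,  0.52452453, -0.53080893, -0.58793528],
       [-0.005777  ,  0.70766148,  0.70652803,  0.92232417],
       [ 0.        ,  0.        ,  0.        ,  1.        ]])} {'t': 0.1, 'joint_pos': array([ 1.20021482,  0.38375916,  0.04380299,  1.59942025, -0.0179333 ,
        1.16121675, -0.04991281]), 'dq': array([-1.88076832e-04, -1.34537429e-03, -2.28122345e-05, -5.26249342e-03,
        1.11933777e-03,  5.64585500e-04,  6.98030317e-04]), 'joint_efforts': array([ 2.55501385e-03, -4.34731400e+01,  1.02943540e+00, -2.50457114e+01,
        1.09400714e-02,  5.51373552e-03,  1.93026131e-05]), 'tool_pos': array([ 0.17491325, -0.62512781,  0.23000689]), 'orientation': array([-3.11004437e+00, -4.26965815e-01,  6.44445301e-04]), 'ft_force': array([-0.22732735,  0.07026889, -0.48648082]), 'wrist_torque': array([-0.02144916,  0.01138684,  0.00652916]), 'gripper_width': 1.0001915935333896}
```

View pics/scene.png

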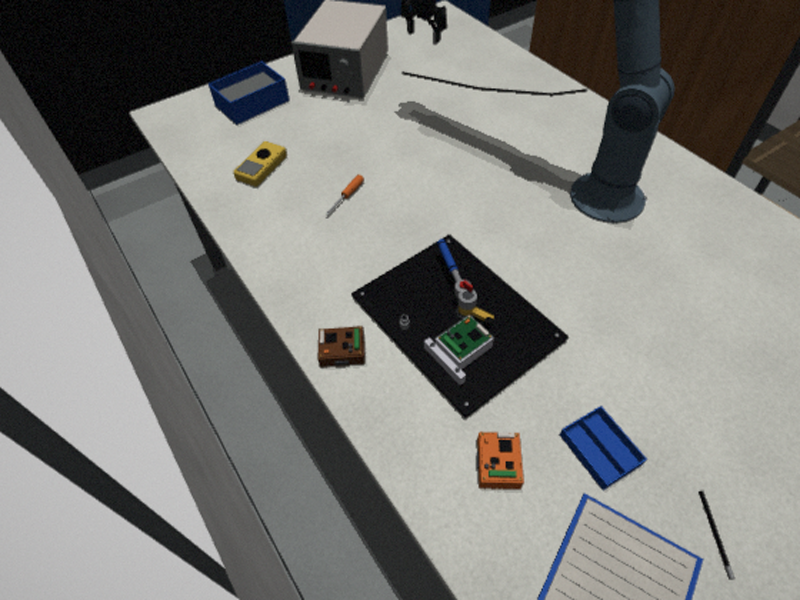

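View pics/side.png

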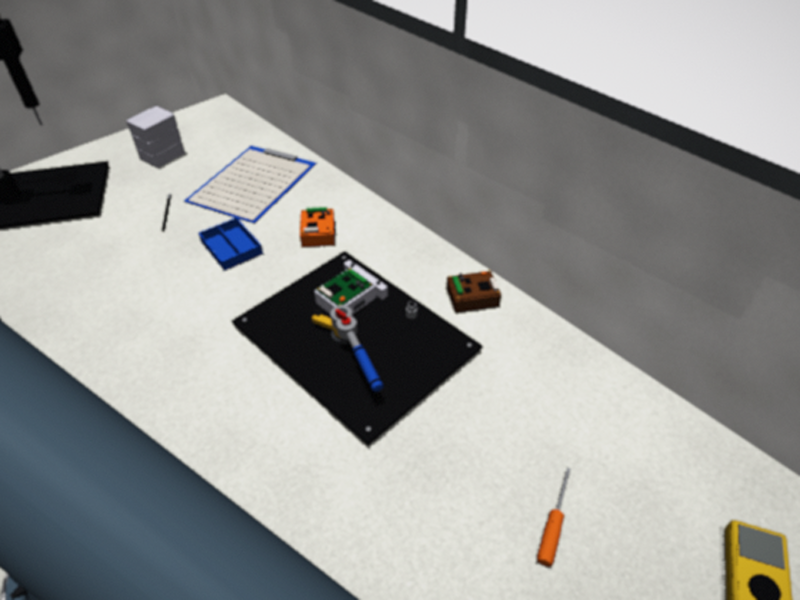

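Scene view (800x600 px): blue grip at (441,242)–(458,275), head and red lever near (465,290), yellow arm at (480,314), green module at (465,340), socket at (404,321). Side view: grip (357,350)–(378,388), head (344,318), yellow arm (322,321), socket (411,310).

Run:
```python
from h import *
crops=[]
for n,box,(c) in (("scene",(285,150,360,270),0),("side",(210,170,310,285),0)):
    im=np.load(n+".npy");cp=camera_params(n);x0,y0,x1,y1=box
    hsv=cv2.cvtColor(im,cv2.COLOR_RGB2HSV).astype(int);H,S,V=hsv[...,0],hsv[...,1],hsv[...,2]
    roi=np.zeros(H.shape,bool);roi[y0:y1,x0:x1]=1
    M={"blue":((H>105)&(H<128)&(S>130)&(V>60)),"red":(((H<6)|(H>174))&(S>140)&(V>70)),"yel":((H>18)&(H<32)&(S>140)&(V>80)),"green":((H>50)&(H<90)&(S>90)&(V>40))}
    for k,z in (("blue",.07),("red",.0945),("yel",.046),("green",.06)):
        m=M[k]&roi; ys,xs=np.nonzero(m)
        if len(xs)<5: print(n,k,len(xs));continue
        cnt,lab,st,ce=cv2.connectedComponentsWithStats(m.astype(np.uint8)); i=1+np.argmax(st[1:,4]); ys,xs=np.nonzero(lab==i)
        P=np.array([onz(cp,x,y,z)[:2] for x,y in zip(xs,ys)]);c=P.mean(0)
        u,s,vt=np.linalg.svd(P-c,full_matrices=False);t=(P-c)@vt[0]
        w=(P-c)@vt[1]
        print(n,k,len(xs),"pix",xs.mean().round(1),ys.mean().round(1),"c",c.round(4),"dir",vt[0].round(3),"ext",t.min().round(4),t.max().round(4),"wid",np.ptp(w).round(4))
    s=600/(y1-y0); cr=cv2.resize(im[y0:y1,x0:x1,::-1],None,fx=5,fy=5,interpolation=cv2.INTER_CUBIC);crops.append(cv2.resize(cr,(int(cr.shape[1]*580/cr.shape[0]),580)))
o=np.hstack(crops);print(o.shape,[c.shape for c in crops]);cv2.imwrite("pics/crop.png",o[:,:800] if o.shape[1]<=800 else cv2.resize(o,(800,int(580*800/o.shape[1]))))
```

```text
scene blue 122 pix 312.7 178.0 c [ 0.5294 -0.0388] dir [-0.316 -0.949] ext -0.0501 0.0519 wid 0.0199
scene red 24 pix 325.6 198.7 c [0.5635 0.0726] dir [ 0.628 -0.778] ext -0.0154 0.0117 wid 0.0185
scene yel 66 pix 336.9 218.8 c [0.5589 0.1298] dir [-0.47   0.883] ext -0.0227 0.0278 wid 0.02
scene green 399 pix 323.7 236.6 c [0.6418 0.1652] dir [0.972 0.235] ext -0.0538 0.0423 wid 0.0786
side blue 268 pix 257.1 256.8 c [ 0.5293 -0.0356] dir [-0.319 -0.948] ext -0.0545 0.0521 wid 0.0221
side red 49 pix 239.9 221.5 c [0.5602 0.072 ] dir [-0.195 -0.981] ext -0.0217 0.0191 wid 0.0141
side yel 86 pix 225.7 223.5 c [0.5514 0.1315] dir [ 0.293 -0.956] ext -0.0245 0.0255 wid 0.0228
side green 342 pix 242.5 199.5 c [0.6396 0.165 ] dir [-0.825 -0.565] ext -0.046 0.055 wid 0.0902
(580, 866, 3) [(580, 362, 3), (580, 504, 3)]
```

View pics/crop.png

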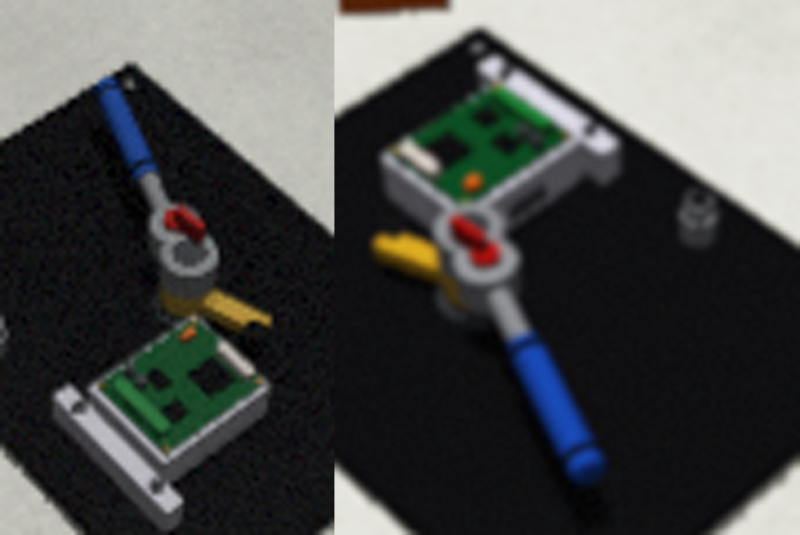

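Crop: the red lever points back from the pivot and leans to the right of the handle (loosen). The lever centroid, (0.562, 0.072), matches the value predicted from the grip fit, (0.560, 0.073). The grip fit gives a centre of about (0.529, -0.037) and a spindle at about (0.5705, 0.086).

```bash
cat >> h.py <<'E'
SP=np.array([.5705,.0862]);H0=np.arctan2(-.948,-.317)
def pt(x,y,h=H0):  # head frame -> world xy
    c,s=np.cos(h),np.sin(h);return SP+[c*x-s*y,s*x+c*y]
def plan(xy,z,h,o=None):
    "target tcp, tool x pointing opposite to handle heading h"
    o=o or telemetry.get_obs();A=R.from_rotvec(o["orientation"])
    x=-np.array([np.cos(h),np.sin(h),0]);B=R.from_matrix(np.column_stack([x,np.cross([0,0,-1],x),[0,0,-1]]))
    dr=np.degrees((A.inv()*B).as_rotvec());d=np.r_[xy,z]-o["tool_pos"]
    print("t",round(o["t"],2),"tcp",o["tool_pos"].round(4),"turn",dr.round(2),"shift now",A.inv().apply(d).round(4),"shift after turn",B.inv().apply(d).round(4))
E
python3 - <<'E'
from h import *
cs,cd=camera_params("scene"),camera_params("side")
def tri(p,q):
    (o1,d1),(o2,d2)=ray(cs,*p),ray(cd,*q);d1/=np.linalg.norm(d1);d2/=np.linalg.norm(d2)
    t=np.linalg.lstsq(np.column_stack([d1,-d2]),o2-o1,rcond=None)[0];a,b=o1+t[0]*d1,o2+t[1]*d2;return ((a+b)/2).round(4),np.linalg.norm(a-b).round(4)
print("grip",tri((312.7,178),(257.1,256.8)),"red",tri((325.6,198.7),(239.9,221.5)),"socket",tri((404*.7,321*.7),(411*.7,310*.7)),"yel",tri((336.9,218.8),(225.7,223.5)))
print(pt(28,0)if 0 else pt(.0046,-.0113),pt(.0046,.0113))
plan(pt(0,-.0),.2,H0)
E
```

```text
grip (array([ 0.5293, -0.0372,  0.0709]), np.float64(0.0018)) red (array([0.5618, 0.0724, 0.0929]), np.float64(0.0024)) socket (array([0.7078, 0.0411, 0.0336]), np.float64(0.002)) yel (array([0.5549, 0.1306, 0.0439]), np.float64(0.007))
[0.55832449 0.08542099] [0.57975794 0.07825389]
t 0.1 tcp [ 0.1749 -0.6251  0.23  ] turn [ -0.13  -0.06 -55.88] shift now [ 0.5727 -0.5783  0.0314] shift after turn [0.8001 0.1496 0.03  ]
```

>>> {"op": "carry_out", "data": {"gripper": [0.04,0.04,0.04,0.04,0.04,0.04,0.04,0.04,0.04,0.04,0.04,0.04], "linear": [[0,0,0],[0,0,0],[0,0,0],[0,0,0],[0,0,0],[0,0,0],[0.05,0.009,0],[0.05,0.009,0],[0.05,0.009,0],[0.05,0.009,0],[0.05,0.009,0],[0.05,0.009,0]], "delta_rot": [[0,0,-9.3],[0,0,-9.3],[0,0,-9.3],[0,0,-9.3],[0,0,-9.3],[0,0,-9.3],[0,0,0],[0,0,0],[0,0,0],[0,0,0],[0,0,0],[0,0,0]]}}

```text
t: 1.6
tool_pos: [0.3222, -0.3569, 0.2309]
orientation: [-2.55, -1.834, 0.0]
ft_force: [0.6, -0.8, 0.1]
gripper_width: 0.468
```

>>> {"op": "carry_out", "data": {"gripper": [0.04,0.04,0.04,0.04,0.04,0.04,0.04,0.04,0.04,0.04,0.04], "linear": [[0.05,0.009,0],[0.05,0.009,0],[0.05,0.009,0],[0.05,0.009,0],[0.05,0.009,0],[0.05,0.009,0],[0.05,0.009,0],[0.05,0.008,0],[0.05,0.008,0],[0.05,0.008,0],[0,0,0]], "delta_rot": [[0,0,0],[0,0,0],[0,0,0],[0,0,0],[0,0,0],[0,0,0],[0,0,0],[0,0,0],[0,0,0],[0,0,0],[0,0,0]]}}

```text
t: 2.98
tool_pos: [0.5637, 0.0936, 0.2312]
orientation: [-2.54, -1.843, -0.004]
ft_force: [-0.0, 0.2, 0.7]
gripper_width: 0.47
```

Run:
```python
from h import *
plan(pt(0,-.009),.11,H0);o=telemetry.get_obs();print(o["joint_pos"].round(2),o["gripper_width"],o["ft_force"])
a=grab_frame("wrist");cp=camera_params("wrist");im=a[:,:,::-1].copy()
for p in [(*pt(0,0),.084),(*pt(.0046,-.0113),.104),(*pt(.028,0),.104),(*pt(.13,0),.08)]:
    u=proj(cp,p);print(u.round(0));cv2.circle(im,tuple(int(v) for v in u),3,(255,0,255),1)
cv2.imwrite("pics/w1.png",im)
```

```text
t 2.98 tcp [0.5637 0.0936 0.2312] turn [-0.08 -0.24  0.41] shift now [-0.0054 -0.      0.1211] shift after turn [-0.0049 -0.0002  0.1212]
[ 0.37  0.32 -0.72  1.76  0.22  1.14 -0.73] 0.46993638155375206 [-0.00427297  0.16741682  0.73946366]
[283. 200.]
[271. 211.]
[283. 234.]
[281. 312.]
```

View pics/w1.png

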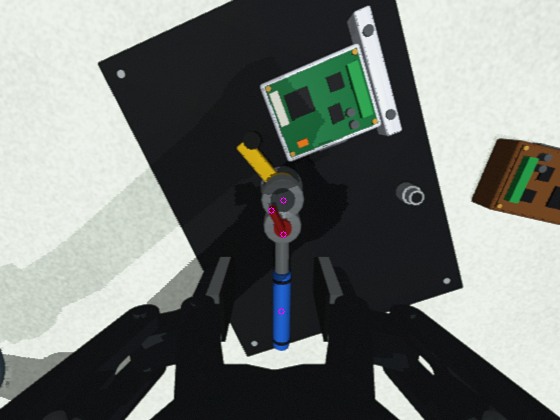

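The predicted head, lever tip, pivot and grip points (magenta, 283,200 / 271,211 / 283,234 / 281,312) fall on the real parts. Descending to straddle the lever.

>>> {"op": "carry_out", "data": {"gripper": [0.04,0.04,0.04,0.04,0.04,0.04,0.04], "linear": [[-0.005,0,0.035],[0,0,0.035],[0,0,0.035],[0,0,0.02],[0,0,0.01],[0,0,0.007],[0,0,0]], "delta_rot": [[0,0,0.4],[0,0,0],[0,0,0],[0,0,0],[0,0,0],[0,0,0],[0,0,0]]}}

```text
t: 3.9
tool_pos: [0.5624, 0.0828, 0.0897]
orientation: [2.557, 1.825, 0.001]
ft_force: [0.9, -0.3, 0.7]
gripper_width: 0.468
```

>>> {"op": "carry_out", "data": {"gripper": [0.04,0.04,0.04,0.04,0.04,0.04,0.04,0.04], "linear": [[0,0.005,0],[0,0.005,0],[0,0.005,0],[0,0.004,0],[0,0.004,0],[0,0.004,0],[0,0.003,0],[0,0,0]], "delta_rot": [[0,0,0],[0,0,0],[0,0,0],[0,0,0],[0,0,0],[0,0,0],[0,0,0],[0,0,0]]}}

```text
t: 4.9
tool_pos: [0.5861, 0.0761, 0.0889]
orientation: [-2.55, -1.822, 0.01]
ft_force: [-8.0, 4.5, 6.8]
gripper_width: 0.467
```

Run:
```python
from h import *
o=telemetry.get_obs();d=o["tool_pos"][:2]-SP;c,s=np.cos(H0),np.sin(H0)
print("head-frame tcp",(c*d[0]+s*d[1]).round(4),(-s*d[0]+c*d[1]).round(4),o["tool_pos"],o["ft_force"],o["gripper_width"])
a=grab_frame("wrist");b=grab_frame("side");
cv2.imwrite("pics/w2.png",np.hstack([cv2.resize(a[120:320,180:380,::-1],(400,400)),cv2.resize(b[180:280,200:300,::-1],(400,400))]))
```

```text
head-frame tcp 0.0046 0.018 [0.58610552 0.07608009 0.08886398] [-8.02883523  4.45955754  6.82021353] 0.4674486849738196
```

View pics/w2.png

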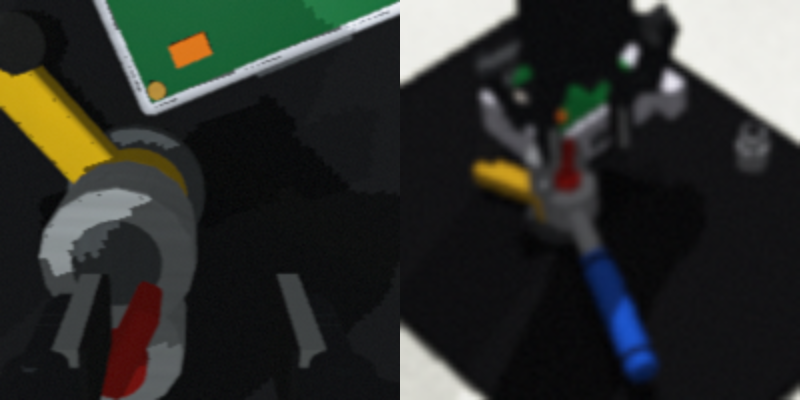

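The lever now leans right of the handle line in the wrist view (tip ~(150,285), pivot ~(120,385) in the left panel), i.e. towards tighten, but the finger still presses with ~9 N. I'll back off to see where it settles.

>>> {"op": "carry_out", "data": {"gripper": [0.04,0.04,0.04,0.04,0.04,0.04], "linear": [[0,-0.006,0],[0,-0.006,0],[0,0,-0.03],[0,0,-0.05],[0,0,-0.05],[0,0,0]], "delta_rot": [[0,0,0],[0,0,0],[0,0,0],[0,0,0],[0,0,0],[0,0,0]]}}

```text
t: 5.75
tool_pos: [0.5834, 0.0765, 0.2249]
orientation: [2.553, 1.818, 0.015]
ft_force: [0.8, 0.9, 0.4]
gripper_width: 0.47
```

```bash
cat >> h.py <<'E'
def blobs(im,cp,kz,near=None):
    hsv=cv2.cvtColor(im,cv2.COLOR_RGB2HSV).astype(int);H,S,V=hsv[...,0],hsv[...,1],hsv[...,2]
    M={"blue":((H>105)&(H<128)&(S>130)&(V>50)),"red":(((H<5)|(H>174))&(S>140)&(V>60)),"yel":((H>18)&(H<32)&(S>140)&(V>70))}
    for k,z in kz:
        n,lab,st,ce=cv2.connectedComponentsWithStats(M[k].astype(np.uint8))
        best=min((i for i in range(1,n) if st[i,4]>15),key=lambda i:np.linalg.norm(onz(cp,*ce[i],z)[:2]-near[k]),default=None)
        if best is None: print(k,"none");continue
        ys,xs=np.nonzero(lab==best);P=np.array([onz(cp,x,y,z)[:2] for x,y in zip(xs,ys)]);c=P.mean(0)
        u,s,vt=np.linalg.svd(P-c,full_matrices=False);print(k,st[best,4],"c",c.round(4),"heading mod180",(np.degrees(np.arctan2(vt[0,1],vt[0,0]))%180).round(1),"len",np.ptp((P-c)@vt[0]).round(4))
E
python3 - <<'E'
from h import *
print(telemetry.get_obs()["tool_pos"],telemetry.get_obs()["ft_force"],np.degrees(H0)%180)
a=grab_frame("wrist");cp=camera_params("wrist")
blobs(a,cp,(("blue",.075),("red",.1),("yel",.046)),dict(blue=[.53,-.037],red=[.565,.07],yel=[.555,.13]))
cv2.imwrite("pics/w3.png",cv2.resize(a[120:360,180:420,::-1],(480,480)))
E
```

```text
[0.5833809  0.07647322 0.22490511] [0.8163276  0.89641388 0.42902685] 71.5106736740943
blue 1104 c [ 0.5124 -0.0316] heading mod180 65.3 len 0.0793
red 400 c [0.563  0.0724] heading mod180 39.3 len 0.0331
yel 698 c [0.5532 0.1287] heading mod180 117.5 len 0.0523
```

View pics/w3.png

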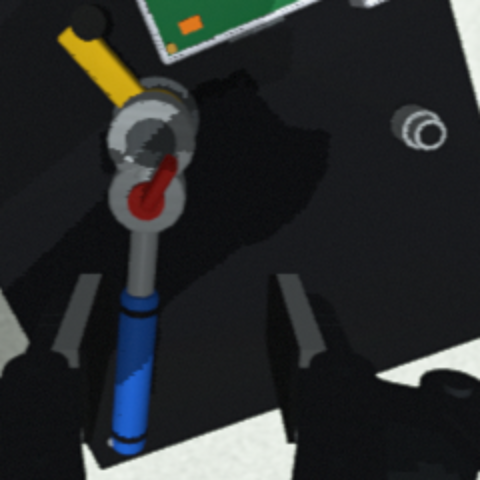

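Lever heading is 39° against handle 65°, i.e. +0.45 rad: tightened. The handle itself seems to have turned ~6° clockwise. I'll compare against the fixed cameras.

Run:
```python
from h import *
nr=dict(blue=[.53,-.037],red=[.565,.07],yel=[.555,.13]);kz=(("blue",.07),("yel",.046))
for n in("scene","side"):
    cp=camera_params(n)
    for im in (np.load(n+".npy"),grab_frame(n)): print(n);blobs(im,cp,kz,nr)
h=np.radians(-114.5);g=pt(.13,0,h);print(g);plan(g,.1,h)
```

```text
scene
blue 130 c [ 0.5293 -0.0393] heading mod180 71.2 len 0.102
yel 68 c [0.5591 0.1299] heading mod180 118.7 len 0.0519
scene
blue 49 c [ 0.5265 -0.01  ] heading mod180 64.5 len 0.0497
yel 84 c [0.5638 0.1252] heading mod180 128.3 len 0.0759
side
blue 289 c [ 0.5294 -0.0356] heading mod180 71.3 len 0.1076
yel 93 c [0.5507 0.1316] heading mod180 107.3 len 0.05
side
blue 264 c [ 0.5131 -0.0342] heading mod180 65.3 len 0.1086
yel 93 c [0.5506 0.131 ] heading mod180 105.5 len 0.0547
[ 0.51658988 -0.03209497]
t 5.9 tcp [0.5787 0.0754 0.2185] turn [-0.01  0.09  5.45] shift now [-0.1217 -0.0236  0.1187] shift after turn [-0.1236 -0.0119  0.1185]
```

The clamp hasn't moved: the side-view yellow centroid is within 0.6 mm of its start. The handle is at about -115°, and I'll straddle the grip there.

>>> {"op": "carry_out", "data": {"gripper": [0.04,0.04,0.04,0.04,0.04,0.04,0.04,0.04,0.04,0.04], "linear": [[0,0,0],[-0.04,-0.004,0],[-0.04,-0.004,0],[-0.043,-0.004,0],[0,0,0.03],[0,0,0.04],[0,0,0.03],[0,0,0],[0,0,0],[0,0,0]], "delta_rot": [[0,0,6],[0,0,0],[0,0,0],[0,0,0],[0,0,0],[0,0,0],[0,0,0],[0,0,0],[0,0,0],[0,0,0]]}}

```text
t: 7.15
tool_pos: [0.5174, -0.0295, 0.1206]
orientation: [2.648, 1.688, 0.003]
ft_force: [0.7, 0.0, -0.5]
gripper_width: 0.464
```

Run:
```python
from h import *
h=np.radians(-115);plan(pt(.13,0,h),.052,h)
a=grab_frame("wrist");b=grab_frame("side");
cv2.imwrite("pics/w4.png",np.hstack([cv2.resize(a[:,:,::-1],(480,360)),cv2.resize(b[180:300,200:300,::-1],(300,360))]))
```

```text
t 7.15 tcp [ 0.5174 -0.0295  0.1206] turn [ 0.15 -0.05  0.03] shift now [-0.0027 -0.001   0.0686] shift after turn [-0.0027 -0.0008  0.0686]
```

View pics/w4.png

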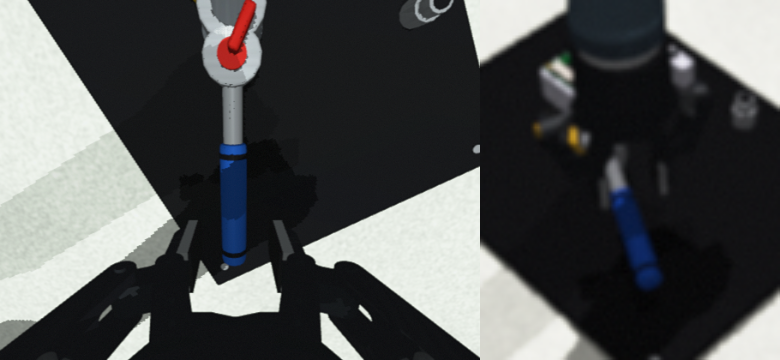

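The handle sits centred between the fingers (grip at (233,210), fingers at 190 and 283 in the left panel). Descending, then swinging anticlockwise along the arc.

>>> {"op": "carry_out", "data": {"gripper": [0.04,0.04,0.04,0.04,0.028,0.028,0.028], "linear": [[-0.002,0,0.025],[0,0,0.025],[0,0,0.018],[0,0,0],[0,0,0],[0,0,0],[0,0,0]], "delta_rot": [[0,0,0],[0,0,0],[0,0,0],[0,0,0],[0,0,0],[0,0,0],[0,0,0]]}}

```text
t: 8.12
tool_pos: [0.516, -0.0314, 0.0521]
orientation: [2.648, 1.688, 0.002]
ft_force: [-0.1, 0.4, 0.4]
gripper_width: 0.329
```

>>> {"op": "carry_out", "data": {"gripper": [0.028,0.028,0.028,0.028,0.028,0.028], "linear": [[0.0005,0.0113,0],[0.0005,0.0113,0],[0.0005,0.0113,0],[0.0005,0.0113,0],[0.0005,0.0113,0],[0,0,0]], "delta_rot": [[0,0,-5],[0,0,-5],[0,0,-5],[0,0,-5],[0,0,-5],[0,0,0]]}}

```text
t: 8.88
tool_pos: [0.5712, -0.0435, 0.0517]
orientation: [2.222, 2.22, 0.002]
ft_force: [0.2, 1.1, 0.0]
gripper_width: 0.33
```

```bash
cat >> h.py <<'E'
def st():
    o=telemetry.get_obs();d=o["tool_pos"][:2]-SP;h=np.arctan2(d[1],d[0]);f=o["ft_force"];y=np.array([-np.sin(h),np.cos(h)])
    x=R.from_rotvec(o["orientation"]).as_matrix()[:2,0]
    print("t",round(o["t"],2),"r",np.hypot(*d).round(4),"heading",np.degrees(h).round(1),"tool",np.degrees(np.arctan2(-x[1],-x[0])).round(1),"z",o["tool_pos"][2].round(4),"f",f.round(1),"Ft(+acw)",(f[:2]@y).round(2),"torque",(d[0]*f[1]-d[1]*f[0]).round(3),"w",round(o["gripper_width"]*.0854,4))
E
python3 - <<'E'
from h import *
st()
b=grab_frame("side");cp=camera_params("side");blobs(b,cp,(("blue",.07),("yel",.046)),dict(blue=[.56,-.037],yel=[.55,.13]))
E
```

```text
t 8.88 r 0.1297 heading -89.7 tool -90.1 z 0.0517 f [0.2 1.1 0. ] Ft(+acw) 0.16 torque 0.021 w 0.0282
blue 140 c [ 0.5704 -0.0658] heading mod180 85.4 len 0.065
yel 122 c [0.5511 0.1217] heading mod180 95.3 len 0.0857
```

>>> {"op": "carry_out", "data": {"gripper": [0.028,0.028,0.028,0.028,0.028,0.028,0.028,0.028], "linear": [[0.0005,0.0113,0],[0.0005,0.0113,0],[0.0005,0.0113,0],[0.0005,0.0113,0],[0.0005,0.0113,0],[0.0005,0.0113,0],[0,0,0],[0,0,0]], "delta_rot": [[0,0,-5],[0,0,-5],[0,0,-5],[0,0,-5],[0,0,-5],[0,0,-5],[0,0,0],[0,0,0]]}}

```text
t: 9.93
tool_pos: [0.6341, -0.0262, 0.0511]
orientation: [-1.572, -2.719, 0.001]
ft_force: [-0.6, 0.2, -0.1]
gripper_width: 0.328
```

Run:
```python
from h import *
st()
a=grab_frame("wrist");b=grab_frame("side");cp=camera_params("side");blobs(b,cp,(("blue",.07),("yel",.046)),dict(blue=[.63,-.037],yel=[.55,.13]))
np.save("side2.npy",b)
cv2.imwrite("pics/w5.png",np.hstack([cv2.resize(a[:,:,::-1],(480,360)),cv2.resize(b[180:300,200:300,::-1],(300,360))]))
```

```text
t 9.93 r 0.1291 heading -60.5 tool -60.1 z 0.0511 f [-0.6  0.2 -0.1] Ft(+acw) -0.4 torque -0.052 w 0.028
blue 114 c [ 0.6483 -0.05  ] heading mod180 117.0 len 0.0471
yel 152 c [0.5529 0.1129] heading mod180 98.7 len 0.0916
```

View pics/w5.png

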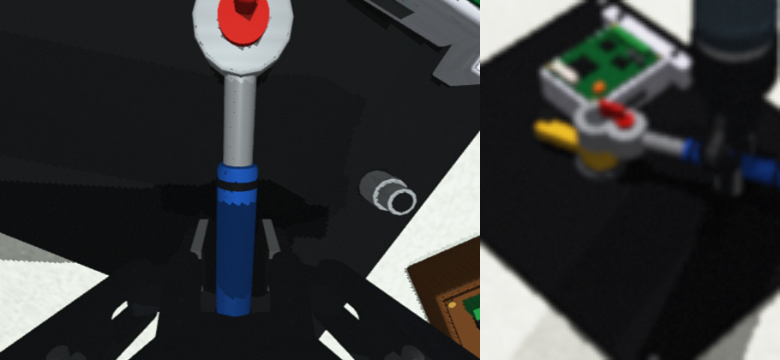

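The handle is 46° back from its start and the clamp arm hasn't moved (tip still at ~(540,130), right panel). Now clockwise.

>>> {"op": "carry_out", "data": {"gripper": [0.028,0.028,0.028,0.028,0.028,0.028,0.028,0.028], "linear": [[0.0005,-0.0113,0],[0.0005,-0.0113,0],[0.0005,-0.0113,0],[0.0005,-0.0113,0],[0.0005,-0.0113,0],[0.0005,-0.0113,0],[0,0,0],[0,0,0]], "delta_rot": [[0,0,5],[0,0,5],[0,0,5],[0,0,5],[0,0,5],[0,0,5],[0,0,0],[0,0,0]]}}

```text
t: 11.02
tool_pos: [0.5705, -0.0435, 0.0515]
orientation: [2.219, 2.223, 0.001]
ft_force: [0.1, 0.0, 0.5]
gripper_width: 0.327
```

Run:
```python
from h import *
st()
```

```text
t 11.03 r 0.1297 heading -90.0 tool -89.9 z 0.0515 f [0.1 0.  0.5] Ft(+acw) 0.12 torque 0.016 w 0.028
```

>>> {"op": "carry_out", "data": {"gripper": [0.028,0.028,0.028,0.028,0.028], "linear": [[0.0003,-0.0068,0],[0.0003,-0.0068,0],[0.0003,-0.0068,0],[0,0,0],[0,0,0]], "delta_rot": [[0,0,3],[0,0,3],[0,0,3],[0,0,0],[0,0,0]]}}

```text
t: 11.65
tool_pos: [0.5516, -0.0417, 0.0517]
orientation: [2.386, 2.041, 0.004]
ft_force: [3.3, -1.5, -1.5]
gripper_width: 0.329
```

Run:
```python
from h import *
st()
b=grab_frame("side");cp=camera_params("side");blobs(b,cp,(("blue",.07),("yel",.046)),dict(blue=[.58,-.037],yel=[.55,.13]))
```

```text
t 11.65 r 0.1293 heading -98.4 tool -98.9 z 0.0517 f [ 3.3 -1.5 -1.5] Ft(+acw) 3.46 torque 0.447 w 0.0281
blue 164 c [ 0.5531 -0.0599] heading mod180 81.6 len 0.0733
yel 120 c [0.5507 0.1231] heading mod180 94.8 len 0.0837
```

The tooth has caught: 0.45 N m, so the clamp arm is being driven. I'll continue in small steps, reading the torque after each.

>>> {"op": "carry_out", "data": {"gripper": [0.028,0.028,0.028,0.028,0.028], "linear": [[0.0003,-0.0068,0],[0.0003,-0.0068,0],[0.0003,-0.0068,0],[0,0,0],[0,0,0]], "delta_rot": [[0,0,3],[0,0,3],[0,0,3],[0,0,0],[0,0,0]]}}

```text
t: 12.32
tool_pos: [0.5308, -0.0369, 0.0517]
orientation: [2.54, 1.847, 0.001]
ft_force: [2.5, -2.7, 1.6]
gripper_width: 0.33
```

```bash
python3 -c "
from h import *
st()"
```

```text
t 12.32 r 0.1293 heading -107.9 tool -107.9 z 0.0517 f [ 2.5 -2.7  1.6] Ft(+acw) 3.2 torque 0.414 w 0.0282
```

>>> {"op": "carry_out", "data": {"gripper": [0.028,0.028,0.028,0.028], "linear": [[0.0003,-0.0068,0],[0.0003,-0.0068,0],[0,0,0],[0,0,0]], "delta_rot": [[0,0,3],[0,0,3],[0,0,0],[0,0,0]]}}

```text
t: 12.82
tool_pos: [0.5179, -0.0317, 0.0515]
orientation: [2.633, 1.712, 0.0]
ft_force: [2.3, -2.9, 1.7]
gripper_width: 0.327
```

```bash
python3 -c "
from h import *
st()"
```

```text
t 12.82 r 0.1292 heading -114.0 tool -113.9 z 0.0515 f [ 2.3 -2.9  1.7] Ft(+acw) 3.27 torque 0.423 w 0.028
```

>>> {"op": "carry_out", "data": {"gripper": [0.028,0.028,0.028,0.028], "linear": [[0.0003,-0.0068,0],[0.0003,-0.0068,0],[0,0,0],[0,0,0]], "delta_rot": [[0,0,3],[0,0,3],[0,0,0],[0,0,0]]}}

```text
t: 13.32
tool_pos: [0.5064, -0.0259, 0.0515]
orientation: [2.718, 1.572, 0.001]
ft_force: [4.1, -4.7, 1.0]
gripper_width: 0.333
```

```bash
python3 -c "
from h import *
st()"
```

```text
t 13.32 r 0.1291 heading -119.8 tool -119.9 z 0.0515 f [ 4.1 -4.7  1. ] Ft(+acw) 5.88 torque 0.759 w 0.0284
```

>>> {"op": "carry_out", "data": {"gripper": [0.028,0.028,0.028,0.028], "linear": [[0.0003,-0.0068,0],[0.0003,-0.0068,0],[0,0,0],[0,0,0]], "delta_rot": [[0,0,3],[0,0,3],[0,0,0],[0,0,0]]}}

```text
t: 13.82
tool_pos: [0.4953, -0.019, 0.0515]
orientation: [2.797, 1.426, 0.001]
ft_force: [3.6, -5.0, 0.8]
gripper_width: 0.328
```

```bash
python3 -c "
from h import *
st()
b=grab_frame('side');cp=camera_params('side');blobs(b,cp,(('yel',.046),),dict(yel=[.55,.13]))"
```

```text
t 13.82 r 0.1293 heading -125.6 tool -126.0 z 0.0515 f [ 3.6 -5.   0.8] Ft(+acw) 5.89 torque 0.762 w 0.028
yel 1187 c [ 0.7139 -0.6613] heading mod180 5.7 len 0.1411
```

Torque has plateaued at 0.76 N m, presumably the module sliding to the fence. Continuing.

>>> {"op": "carry_out", "data": {"gripper": [0.028,0.028,0.028,0.028], "linear": [[0.0002,-0.0045,0],[0.0002,-0.0045,0],[0,0,0],[0,0,0]], "delta_rot": [[0,0,2],[0,0,2],[0,0,0],[0,0,0]]}}

```text
t: 14.38
tool_pos: [0.489, -0.0141, 0.0515]
orientation: [2.844, 1.327, 0.002]
ft_force: [5.7, -7.5, -0.7]
gripper_width: 0.325
```

```bash
python3 -c "
from h import *
st()"
```

```text
t 14.38 r 0.1293 heading -129.1 tool -130.0 z 0.0515 f [ 5.7 -7.5 -0.7] Ft(+acw) 9.14 torque 1.182 w 0.0278
```

1.18 N m is on target. I'll hold briefly, then check.

>>> {"op": "carry_out", "data": {"gripper": [0.028,0.028], "linear": [[0,0,0],[0,0,0]], "delta_rot": [[0,0,0],[0,0,0]]}}

```text
t: 14.62
tool_pos: [0.4891, -0.0141, 0.0515]
orientation: [2.844, 1.327, 0.003]
ft_force: [5.0, -6.9, -1.1]
gripper_width: 0.327
```

```bash
python3 -c "
from h import *
st()"
```

```text
t 14.62 r 0.1292 heading -129.1 tool -130.0 z 0.0515 f [ 5.  -6.9 -1.1] Ft(+acw) 8.21 torque 1.06 w 0.0279
```

>>> {"op": "carry_out", "data": {"gripper": [0.028,0.028,0.028], "linear": [[0.0001,-0.0034,0],[0,0,0],[0,0,0]], "delta_rot": [[0,0,1.5],[0,0,0],[0,0,0]]}}

```text
t: 15.0
tool_pos: [0.4867, -0.0122, 0.0515]
orientation: [2.861, 1.289, 0.003]
ft_force: [5.4, -7.0, -1.3]
gripper_width: 0.327
```

```bash
python3 -c "
from h import *
st()"
```

```text
t 15.0 r 0.1293 heading -130.4 tool -131.5 z 0.0515 f [ 5.4 -7.  -1.3] Ft(+acw) 8.65 torque 1.117 w 0.0279
```

>>> {"op": "carry_out", "data": {"gripper": [0.028,0.028,0.028], "linear": [[0.0001,-0.0034,0],[0,0,0],[0,0,0]], "delta_rot": [[0,0,1.5],[0,0,0],[0,0,0]]}}

```text
t: 15.38
tool_pos: [0.4843, -0.0102, 0.0515]
orientation: [2.877, 1.251, 0.003]
ft_force: [6.5, -7.6, -1.7]
gripper_width: 0.323
```

```bash
python3 -c "
from h import *
st()"
```

```text
t 15.38 r 0.1293 heading -131.8 tool -133.0 z 0.0515 f [ 6.5 -7.6 -1.7] Ft(+acw) 9.89 torque 1.279 w 0.0276
```

>>> {"op": "carry_out", "data": {"gripper": [0.028,0.028,0.028,0.028,0.028], "linear": [[0,0.001,0],[0,0.001,0],[0,0.001,0],[0,0.001,0],[0,0,0]], "delta_rot": [[0,0,0],[0,0,0],[0,0,0],[0,0,0],[0,0,0]]}}

```text
t: 16.0
tool_pos: [0.4875, -0.0123, 0.0516]
orientation: [2.878, 1.252, 0.004]
ft_force: [6.2, -7.7, -1.8]
gripper_width: 0.329
```

```bash
python3 -c "
from h import *
st()"
```

```text
t 16.0 r 0.1289 heading -130.1 tool -133.0 z 0.0516 f [ 6.2 -7.7 -1.8] Ft(+acw) 9.7 torque 1.25 w 0.0281
```

Backing off 4 mm left the torque almost unchanged, so I'll keep easing back with the springy handle.

>>> {"op": "carry_out", "data": {"gripper": [0.028,0.028,0.028,0.028,0.028,0.028], "linear": [[0,0.002,0],[0,0.002,0],[0,0.002,0],[0,0.002,0],[0,0,0],[0,0,0]], "delta_rot": [[0,0,-1],[0,0,-1],[0,0,-1],[0,0,-1],[0,0,0],[0,0,0]]}}

```text
t: 16.75
tool_pos: [0.493, -0.0169, 0.0515]
orientation: [2.833, 1.352, 0.003]
ft_force: [5.2, -6.5, -0.3]
gripper_width: 0.329
```

Run:
```python
from h import *
st();print(telemetry.get_obs()["wrist_torque"])
```

```text
t 16.75 r 0.1289 heading -126.9 tool -129.0 z 0.0515 f [ 5.2 -6.5 -0.3] Ft(+acw) 8.06 torque 1.04 w 0.0281
[-1.15358538 -1.00546974  0.04248932]
```

>>> {"op": "carry_out", "data": {"gripper": [0.028,0.028,0.028,0.028,0.028,0.028], "linear": [[0,0.004,0],[0,0.004,0],[0,0.004,0],[0,0.004,0],[0,0,0],[0,0,0]], "delta_rot": [[0,0,-1.8],[0,0,-1.8],[0,0,-1.8],[0,0,-1.8],[0,0,0],[0,0,0]]}}

```text
t: 17.5
tool_pos: [0.5041, -0.0245, 0.0514]
orientation: [2.744, 1.529, 0.0]
ft_force: [2.0, -4.2, 2.0]
gripper_width: 0.325
```

Run:
```python
from h import *
st()
```

```text
t 17.5 r 0.129 heading -121.0 tool -121.8 z 0.0514 f [ 2.  -4.2  2. ] Ft(+acw) 3.86 torque 0.498 w 0.0278
```

>>> {"op": "carry_out", "data": {"gripper": [0.028,0.028,0.028,0.028,0.028,0.028], "linear": [[0,0.004,0],[0,0.004,0],[0,0.004,0],[0,0.002,0],[0,0,0],[0,0,0]], "delta_rot": [[0,0,-1.8],[0,0,-1.8],[0,0,-1.8],[0,0,-0.9],[0,0,0],[0,0,0]]}}

```text
t: 18.25
tool_pos: [0.5158, -0.0306, 0.051]
orientation: [-2.655, -1.677, 0.0]
ft_force: [2.4, 0.7, 0.0]
gripper_width: 0.325
```

Run:
```python
from h import *
st()
a=grab_frame("wrist")
cv2.imwrite("pics/w6.png",a[:,:,::-1])
```

```text
t 18.25 r 0.129 heading -115.1 tool -115.4 z 0.051 f [2.4 0.7 0. ] Ft(+acw) 1.93 torque 0.249 w 0.0277
```

View pics/w6.png

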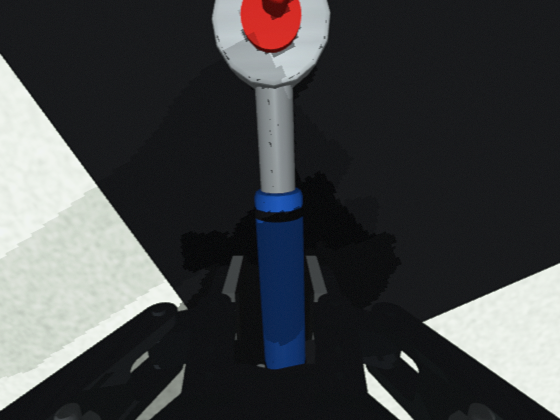

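The handle is touching the left finger only lightly (0.25 N m). Backing off a little more, then opening and lifting.

>>> {"op": "carry_out", "data": {"gripper": [0.028,0.028,0.028,0.028,0.028,0.028], "linear": [[0,0.003,0],[0,0.003,0],[0,0.003,0],[0,0.002,0],[0,0,0],[0,0,0]], "delta_rot": [[0,0,-1.3],[0,0,-1.3],[0,0,-1.3],[0,0,-0.9],[0,0,0],[0,0,0]]}}

```text
t: 19.05
tool_pos: [0.5261, -0.0356, 0.0512]
orientation: [-2.584, -1.787, 0.0]
ft_force: [0.3, 0.5, -0.5]
gripper_width: 0.328
```

Run:
```python
from h import *
st()
```

```text
t 19.05 r 0.1296 heading -110.0 tool -110.7 z 0.0512 f [ 0.3  0.5 -0.5] Ft(+acw) 0.17 torque 0.022 w 0.0281
```

Torque is now zero. Open and lift away, staying level over the handle.

>>> {"op": "carry_out", "data": {"gripper": [0.04,0.04,0.04,0.04,0.04,0.04,0.04,0.04], "linear": [[0,0,0],[0,0,0],[0,0,-0.02],[0,0,-0.04],[0,0,-0.05],[0,0,-0.05],[0,0,0],[0,0,0]], "delta_rot": [[0,0,0],[0,0,0],[0,0,0],[0,0,0],[0,0,0],[0,0,0],[0,0,0],[0,0,0]]}}

```text
t: 20.05
tool_pos: [0.5262, -0.0357, 0.2121]
orientation: [2.583, 1.786, 0.001]
ft_force: [-0.2, -1.2, -0.4]
gripper_width: 0.466
```

Run:
```python
from h import *
st()
a=grab_frame("wrist");cp=camera_params("wrist");b=grab_frame("side")
blobs(a,cp,(("blue",.075),("red",.1),("yel",.046)),dict(blue=[.53,-.037],red=[.565,.07],yel=[.59,.14]))
blobs(b,camera_params("side"),(("blue",.07),),dict(blue=[.52,-.037]))
cv2.imwrite("pics/w7.png",np.hstack([cv2.resize(a[:,:,::-1],(500,375)),cv2.resize(b[170:285,210:302,::-1],(300,375))]))
```

```text
t 20.05 r 0.1297 heading -110.0 tool -110.7 z 0.2121 f [-0.2 -1.2 -0.4] Ft(+acw) 0.21 torque 0.028 w 0.0398
blue 1678 c [ 0.5225 -0.0334] heading mod180 69.6 len 0.0774
red 671 c [0.564  0.0682] heading mod180 45.6 len 0.0354
yel 302 c [0.5678 0.1272] heading mod180 162.2 len 0.0196
blue 252 c [ 0.5231 -0.0329] heading mod180 69.1 len 0.1109
```

View pics/w7.png

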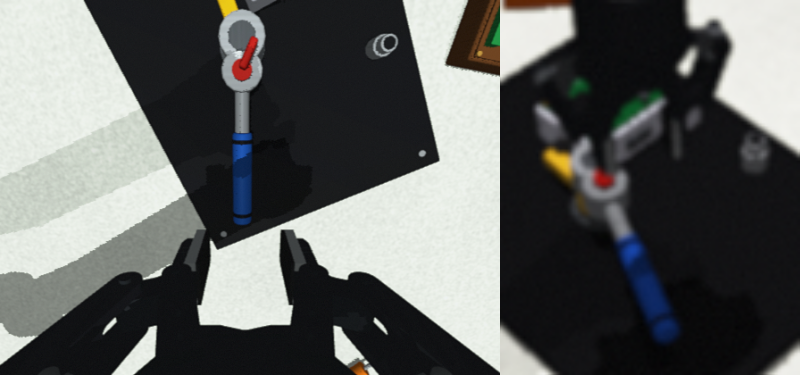

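Lever is +24° relative to the handle (tighten) and the socket is where it was. The pad is out of frame, so I'll move the wrist camera over it at height.

>>> {"op": "carry_out", "data": {"gripper": [0.04,0.04,0.04,0.04,0.04,0.04], "linear": [[0.03,0,-0.01],[0.04,0,-0.01],[0.04,0,0],[0.01,0,0],[0,0,0],[0,0,0]], "delta_rot": [[0,0,0],[0,0,0],[0,0,0],[0,0,0],[0,0,0],[0,0,0]]}}

```text
t: 20.9
tool_pos: [0.568, 0.0744, 0.2302]
orientation: [-2.586, -1.784, 0.004]
ft_force: [0.9, -0.9, -0.3]
gripper_width: 0.469
```

Run:
```python
from h import *
st()
a=grab_frame("wrist");cp=camera_params("wrist")
blobs(a,cp,(("blue",.075),("red",.1),("yel",.046)),dict(blue=[.53,-.037],red=[.565,.07],yel=[.58,.13]))
hsv=cv2.cvtColor(a,cv2.COLOR_RGB2HSV).astype(int);m=(hsv[...,0]>50)&(hsv[...,0]<90)&(hsv[...,1]>90)&(hsv[...,2]>40)
n,l,s,c=cv2.connectedComponentsWithStats(m.astype(np.uint8));i=1+np.argmax(s[1:,4]);print("green",onz(cp,*c[i],.06),s[i])
cv2.imwrite("pics/w8.png",cv2.resize(a[30:300,140:440,::-1],(800,720))[:600])
```

```text
t 20.9 r 0.012 heading -102.1 tool -110.8 z 0.2302 f [ 0.9 -0.9 -0.3] Ft(+acw) 1.06 torque 0.013 w 0.0401
blue 1079 c [ 0.5227 -0.0359] heading mod180 69.0 len 0.0802
red 391 c [0.5665 0.0716] heading mod180 42.0 len 0.0334
yel 693 c [0.57   0.1324] heading mod180 95.9 len 0.0498
green [0.64363644 0.16411986 0.06      ] [ 254   22  113  114 5983]
```

View pics/w8.png

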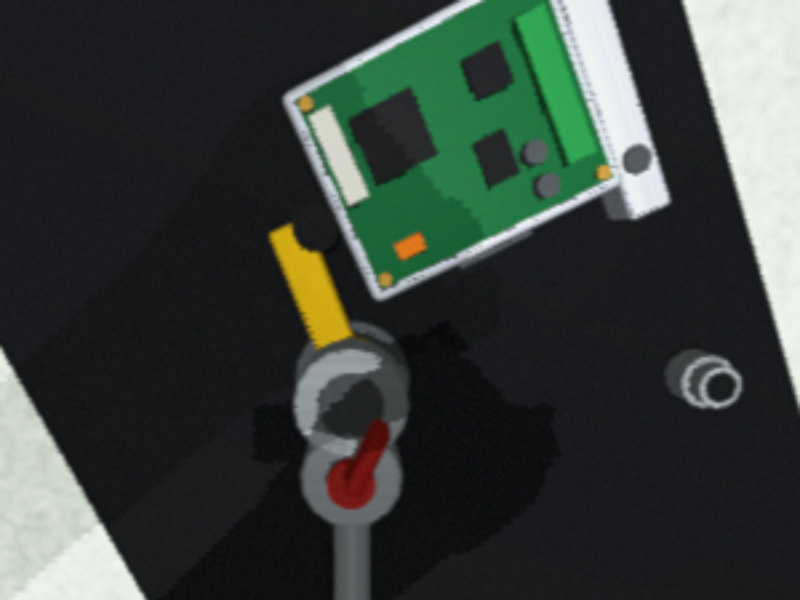

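The pad (315,228) sits against the module's -x face and the module is against the fence. The lever is on tighten and the socket is in place, with the gripper clear. Handing in.

```bash
python3 -c "
from h import *
print(env.sign_off())"
```

```text
the job is handed in; nothing more can be done
None
```

I flipped the lever to tighten, free-wheeled the handle back and tightened the clamp onto the module. I then let go and handed the job in at about 21 s; no verdict was reported.

- **Lever:** it stands 24–27° to the tighten side of the handle (about +0.45 rad). While I was flipping it, the handle also turned about 6° clockwise. The clamp stayed put, with the yellow arm within 0.6 mm of its start in the side view.
- **Free-wheel:** I swung the handle back to about 46° anticlockwise of its start, with about 0.05 N m or less in the readings taken. The clamp arm looked unmoved in the side picture. The colour measurement could not confirm this, because the handle had uncovered more of the arm.
- **Tightening:** the readings went 0.42–0.45 N m while the arm moved, 0.76 N m while the module slid to the fence, and 1.28 N m at the peak.
- **Release:** I eased the handle back to zero torque, then opened the gripper and lifted it clear. The handle sprang back further than I expected, so some of the wind-up was in the wrench.
- **Last picture:** the pad is against the module and the module is against the fence. The module is about 2–4 mm from its first measured position, and the socket looks untouched. I did not re-measure the screwdriver or tray, but the arm stayed well away from them.

**Not checked:** I couldn't measure the force left on the pad after release. From the stated friction I estimate about 7 N, against the 3 N needed.

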